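# Replace the used-up chocolate tin in the slanted rack

### The arm

A 6-joint arm with a two-finger parallel gripper is mounted at the origin on a cart in front of the work surface, level with it; the furniture and walls round the work are solid. World frame = base frame: x ahead of the robot, y to its left, z up, the work surface at z = 0. Lengths are in m, angles in rad, forces in N, time in s.
With the tool pointing down it reaches from about 0.35 to 0.975 m from the base axis. Payload 4.9 kg.
Tool frame: the origin (TCP) lies at the very end of the fingers, on their centre line; the grasp point (between the pads) lies 19 mm behind it; z points along the fingers, y is the line along which they close (so a half turn about z gives the same grasp; the last joint's range is limited). The gripper opens to 85 mm and grips with 20 to 120 N. Pads are 22 mm wide; open, the fingers measure 114 mm over their backs; the gripper's body (76 mm by 85 mm) begins 54 mm behind the grasp point. The pads swing forward as they close: fully open they stand 13 mm farther back than shut.
Start: joints at [1.079, 0.053, 1.613, -0, 1.476, -0.119], TCP at [0.228, 0.582, 0.231] pointing down, gripper open.
Joint ranges: [-3.01, 3.01], [-1.01, 2.22], [0.06, 2.58], [-1.02, 4.17], [0.09, 2.62], [-3.14, 3.14]. Speed limits (rad/s): [2.57, 2.57, 3.14, 3.14, 3.14, 3.14].

### API

Orientations are given as a rotation vector (axis times angle).
In Python, from station import get_obs, get_image, get_calibration, finish_job gives the robot as it stands.
- The arm moves only by the tool servo_tool, never from a script. Its argument "increments" is a list of rows, each a list of 5 numbers: the opening, from 0 (shut) to 1 (fully open), then the shift along the tool's x, y, z in mm, then the turn about the tool's z in degrees. In form: [[jaw, tx, ty, tz, spin], ...]. A call has 1 to 12 rows; each row shifts and turns the commanded pose from where the row before left it, along the tool's axes as they then stand; what a row does not reach is not made up. A row lasts 1/8 s, in which the tool goes at most 62.5 mm and 10.7 degrees, less where a joint would pass 70% of its speed; a pose out of reach is approached as far as the arm can. A call is refused whole if a number of a shift passes 62.5 or a number of a turn 10.7, either way. A call with a gripper value outside its range is refused whole. The fingers move at their own pace and stop on an object; "force" is the grip in N (left out, the last holds). Time passes only in rows, so rows that do not move let the fingers close. It gives the time, the measured TCP pose, the force, the opening and the grip force at its end, in the units of the state.
- get_obs(): the state, without advancing time (a new reading comes with each control period).
- get_image(name): name is "scene" or "top" or "wrist"; returns the picture (384x512x3 uint8, red, green, blue); there is no depth.
- get_calibration(name): a dict with "fx", "fy", "cx", "cy" (pixels), "R" (3x3) and "t" (3): a world point X has camera coordinates R X + t; the wrist camera has in their place "mount" (4x4, takes a point from camera to tool coordinates, whose origin is the TCP and whose axes are the flange's). Camera axes: x right, y down, z forward; pixel columns grow to the right and rows downward; lengths in m; the calibration is good to about 2 mm. The wrist camera is an equidistant fisheye: a pixel r from the principal point sees the ray r / f radians off the axis. A picture is of the moment at which its call begins: read the wrist's pose just before it. get_calibration takes no time and is no camera call.
- finish_job(): hands the job in; it is judged then, once.
The state is a dict: "t": time; "q": joint angles; "dq": joint speeds; "effort": joint torques, N m; "tool_pos": TCP position; "tool_rot": TCP orientation; "contact_force": force on the tool from outside, world axes, zero at the start; "wrist_torque": the same for the moment, N m; "opening": finger opening in m; "grip_force": force on a finger pad.
Only numpy, scipy, OpenCV 4.12 (cv2) and the standard library are available. Lean on these libraries where they do the work, as an engineer would, in place of code of your own. Each camera call takes 0.05 s, during which the arm holds its last target. There are 200 camera calls.

### The job

One of the three look-alike tins in the slanted rack is nearly empty, and only its weight tells which: find it by lifting, stand it upright inside the tray on the bar, and put the fresh full tin from the tray into the rack in its place, right down on the stop and lying flat against its slats. The full tins stay in the rack, properly seated; don't let a tin fall over, and leave the mug, the salt jar and the spice jar where they are.

Things in the scene. Friction and masses are not known exactly. Their poses are not given: they have to be found in the camera images.
- rack: fixed slanted oak rack, 350 mm wide (y), 120 deep (x), 110 high; origin: on the bar top under the foot of the middle tin; -x: its front. Three seats, 105 mm apart. Tins in it lean 25 degrees from upright, lids towards -x, each with its foot on a slanted foot board (the stop) and lying against two front slats (the upper one 66 to 92 mm up the tin); the back is open.
- seat_left (a point): left seat of the rack seen from its front: where the centre of a seated tin's underside rests, 36 mm above the bar top; axes as the rack's, z up (the tin's axis leans 25 degrees towards the rack's -x). A 10 mm dowel, 41 mm high along the tin, stands either side (y) with 4.5 mm play; above it the tin's sides are free.
- seat_middle (a point): middle seat of the rack seen from its front: where the centre of a seated tin's underside rests, 36 mm above the bar top; axes as the rack's, z up (the tin's axis leans 25 degrees towards the rack's -x). A 10 mm dowel, 41 mm high along the tin, stands either side (y) with 4.5 mm play; above it the tin's sides are free.
- seat_right (a point): right seat of the rack seen from its front: where the centre of a seated tin's underside rests, 36 mm above the bar top; axes as the rack's, z up (the tin's axis leans 25 degrees towards the rack's -x). A 10 mm dowel, 41 mm high along the tin, stands either side (y) with 4.5 mm play; above it the tin's sides are free.
- tin_left: a lidded opaque tin, dark brown with a cream band and a dull gold lid, a plain cylinder 56 mm across and 110 mm tall; origin: centre of its underside, z: along its axis towards the lid. The four tins look exactly alike. This one starts in the left seat. It holds solid drinking-chocolate discs: about 350 to 470 g in all if full, about 150 g with only its last disc.
- tin_middle: a lidded opaque tin, dark brown with a cream band and a dull gold lid, a plain cylinder 56 mm across and 110 mm tall; origin: centre of its underside, z: along its axis towards the lid. The four tins look exactly alike. This one starts in the middle seat. It holds solid drinking-chocolate discs: about 350 to 470 g in all if full, about 150 g with only its last disc.
- tin_right: a lidded opaque tin, dark brown with a cream band and a dull gold lid, a plain cylinder 56 mm across and 110 mm tall; origin: centre of its underside, z: along its axis towards the lid. The four tins look exactly alike. This one starts in the right seat. It holds solid drinking-chocolate discs: about 350 to 470 g in all if full, about 150 g with only its last disc.
- tin_fresh: a lidded opaque tin, dark brown with a cream band and a dull gold lid, a plain cylinder 56 mm across and 110 mm tall; origin: centre of its underside, z: along its axis towards the lid. The four tins look exactly alike. This one is a full one (360 to 450 g) and starts upright on the tray.
- tray: the fixed shallow wooden tray, 270 mm (x) by 170 mm (y), with brass handles at its two short ends; origin: centre of its underside. Its floor is 8 mm above the bar top, inside the rim it measures 252 by 152 mm, the rim is 23 mm high.
- mug: bystander: blue-grey stoneware mug with handle, 84 mm across, 94 mm tall; origin: centre of its underside.
- salt_jar: bystander: glass jar with reddish contents and white lid, 60 mm across, 100 mm tall; origin: centre of its underside.
- spice_jar: bystander: small spice jar with green cap, 46 mm across, 105 mm tall; origin: centre of its underside.

How it is judged:
By the outcome, as a careful person would: the job done as asked, in the order asked, and still so for the second after the job is handed in, with the robot touching nothing.
It also fails if it takes over 72 s, if anything falls off the work surface, if the arm or the gripper's body presses on something with over 40 N, if the wrist force passes 120 N, or if a joint passes its speed limit or range.

## Working session

There is one attempt and no reset: what is moved stays moved. The work goes in short steps, Python scripts to look and compute and a tool call to move; the robot and the scene stay as the last step left them, time stands still between calls to the robot, and variables do not carry over. Pictures are saved under pics/ and viewed, at most 10 in all, crops included, and the job is handed in when it is done.

Besides the shell and the picture viewer there is one more tool, called after "Emit:" by a JSON object that holds its "op" and its "data". servo_tool: Moves the arm, as the interface text tells. Its arguments: {"type":"object","properties":{"increments":{"type":"array"},"force":{"type":"number"}},"required":["increments"]}

```bash
mkdir -p pics; ls; python3 - <<'E'
from station import *
import cv2,numpy as np
np.set_printoptions(precision=4,suppress=True)
o=get_obs();print(o)
for n in("scene","top","wrist"):
    print(n,get_calibration(n))
    if n!="wrist": cv2.imwrite(f"pics/{n}0.png",get_image(n)[:,:,::-1])
a=cv2.imread("pics/scene0.png");b=cv2.imread("pics/top0.png")
E
```

```text
pics
{'t': 0.0, 'q': array([ 1.079 ,  0.0533,  1.6143, -0.    ,  1.476 , -0.119 ]), 'dq': array([ 0.001 , -0.0008, -0.0001, -0.0006, -0.0005, -0.001 ]), 'effort': array([ -0.0007, -39.3686, -37.0173,  -0.0002,   0.0071,  -0.    ]), 'tool_pos': array([0.2273, 0.5815, 0.23  ]), 'tool_rot': array([-0.582 , -3.0866,  0.0031]), 'contact_force': array([0.0783, 0.0228, 0.0134]), 'wrist_torque': array([-0.0379,  0.0279,  0.0124]), 'grip_force': 0.0, 'opening': 0.08544113189098604}
scene {'fx': 444.4839774315495, 'fy': 444.4839774315495, 'cx': 250.7134421992737, 'cy': 195.90951993878392, 'R': array([[ 0.91  , -0.4145, -0.0053],
       [-0.2474, -0.5328, -0.8092],
       [ 0.3326,  0.7377, -0.5875]]), 't': array([-0.403 ,  0.2146,  1.1308])}
top {'fx': 475.37014718684355, 'fy': 475.37014718684355, 'cx': 253.81675340244135, 'cy': 194.4162311294448, 'R': array([[ 0.0032, -1.    ,  0.008 ],
       [-0.986 , -0.0044, -0.1669],
       [ 0.1669, -0.0074, -0.9859]]), 't': array([0.1063, 0.5137, 1.3645])}
wrist {'fx': 297.3186396354542, 'fy': 297.3186396354542, 'cx': 256.36377598051405, 'cy': 186.22145692433918, 'mount': array([[ 0.0001, -0.9622, -0.2723,  0.0692],
       [ 1.    ,  0.0004, -0.0009, -0.0003],
       [ 0.001 , -0.2723,  0.9622, -0.1416],
       [ 0.    ,  0.    ,  0.    ,  1.    ]])}
```

View pics/scene0.png

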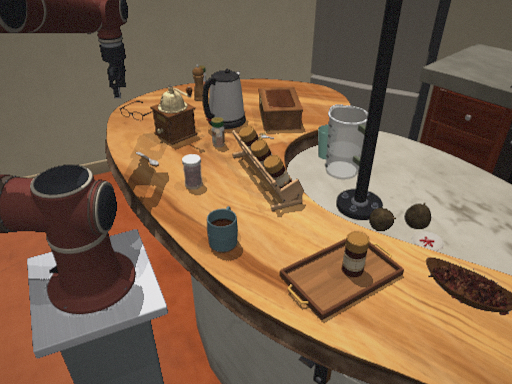

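View pics/top0.png

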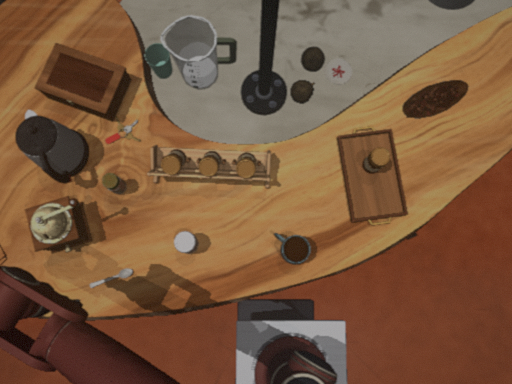

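The rack holds three lids at about (173,163), (209,163) and (246,165) in top. The tray is near (372,175) with the fresh lid at (378,158), the mug is at (294,250), the salt jar at (185,242) and the spice jar at (113,184). I'll enlarge the rack.

```bash
python3 - <<'E'
import cv2,numpy as np
b=cv2.imread("pics/top0.png")[135:235,140:290];a=cv2.imread("pics/scene0.png")[110:220,215:320]
t=cv2.imread("pics/top0.png")[120:230,325:425]
A=cv2.resize(b,(780,520)[:2],interpolation=cv2.INTER_CUBIC) if 0 else cv2.resize(b,None,fx=5,fy=5,interpolation=3)
cv2.imwrite("pics/c1.png",A)
B=cv2.resize(a,None,fx=4,fy=4,interpolation=3);T=cv2.resize(t,None,fx=3.7,fy=4,interpolation=3)
cv2.imwrite("pics/c2.png",np.hstack([B,T]));print(A.shape,B.shape,T.shape)
E
```

```text
(500, 750, 3) (440, 420, 3) (440, 370, 3)
```

View pics/c1.png

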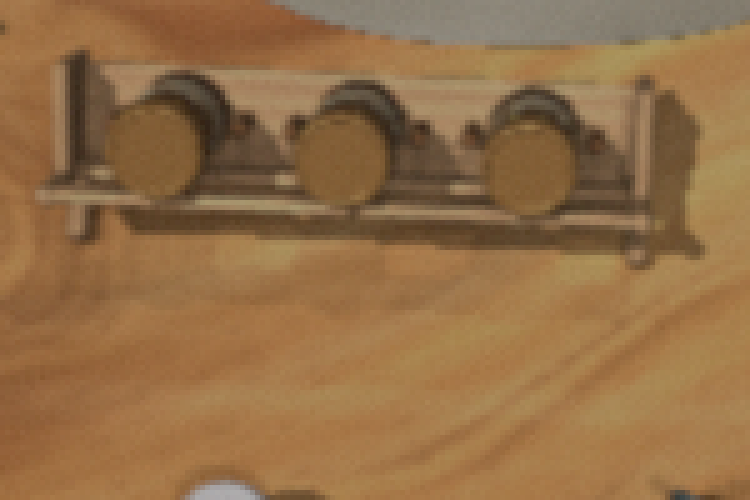

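View pics/c2.png

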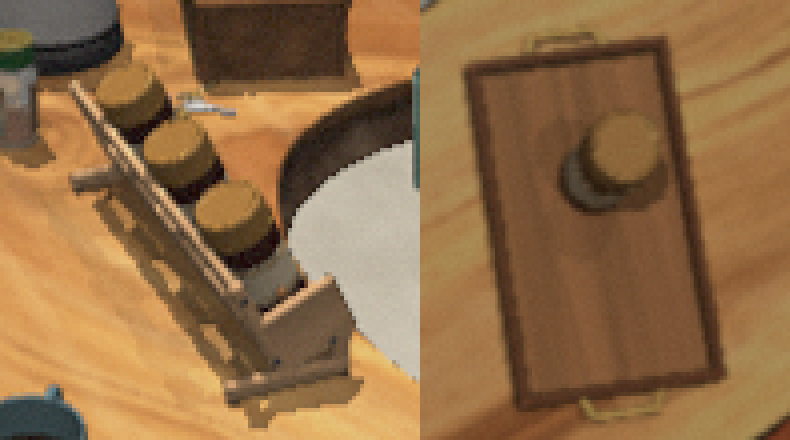

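```bash
cat > h.py <<'E'
import numpy as np
from station import *
from scipy.spatial.transform import Rotation as Ro
np.set_printoptions(precision=4,suppress=True)
def onplane(n,u,v,z):
    c=get_calibration(n);R,t=c["R"],c["t"];C=-R.T@t
    d=R.T@np.array([(u-c["cx"])/c["fx"],(v-c["cy"])/c["fy"],1]);return C+d*(z-C[2])/d[2]
def proj(n,X):
    c=get_calibration(n);p=c["R"]@X+c["t"];return np.array([c["fx"]*p[0]/p[2]+c["cx"],c["fy"]*p[1]/p[2]+c["cy"]])
E
python3 - <<'E'
from h import *
f=lambda u,v:(u/5-.4+140,v/5-.4+135)
zl=.036+.110*np.cos(np.radians(25))
L=[onplane("top",*f(u,v),zl) for u,v in((155,147),(343,157),(530,167))]
for p in L: print("lid",p,proj("scene",p))
d=L[0]-L[2];print("pitch",np.linalg.norm(d)/2,"yaw deg",np.degrees(np.arctan2(-d[0],d[1])))
S=[onplane("scene",214.6+u/4,109.6+v/4,zl) for u,v in((127,92),(182,150),(235,207))]
for p in S: print("sc",p)
g=lambda u,v:((u-420)/3.7-.4+325,v/4-.4+120)
p=onplane("top",*g(622,150),.118);print("fresh",p,proj("scene",p))
T=[onplane("top",*g(*c),.023) for c in((467,68),(668,38),(722,377),(520,410))];T=np.array(T);print(T,T.mean(0),np.linalg.norm(T-np.roll(T,1,0),axis=1))
for n,u,v,z in(("mug",294,250,.094),("salt",185,242,.1),("spice",112,183,.1)):print(n,onplane("top",u,v,z))
print(Ro.from_rotvec(get_obs()["tool_rot"]).as_matrix())
E
```

```text
lid [0.5825 0.3412 0.1357] [246.2319 130.2238]
lid [0.5773 0.2364 0.1357] [258.1321 144.4837]
lid [0.5721 0.1321 0.1357] [271.353  160.3391]
pitch 0.10471255058502331 yaw deg -2.8409289986676676
sc [0.576  0.3256 0.1357]
sc [0.5758 0.2186 0.1357]
sc [0.575  0.1243 0.1357]
fresh [ 0.6098 -0.2474  0.118 ] [355.0036 237.0297]
[[ 0.6978 -0.1477  0.023 ]
 [ 0.7227 -0.316   0.023 ]
 [ 0.4597 -0.3478  0.023 ]
 [ 0.4343 -0.1835  0.023 ]] [ 0.5786 -0.2487  0.023 ] [0.2659 0.1701 0.2648 0.1662]
mug [ 0.3474 -0.0043  0.094 ]
salt [0.3682 0.3001 0.1   ]
spice [0.5347 0.5119 0.1   ]
[[-0.9313  0.3642 -0.0009]
 [ 0.3642  0.9313 -0.0017]
 [ 0.0002 -0.0019 -1.    ]]
```

The rack checks out: pitch 104.7 mm, yaw −2.8°, front towards the robot. The tray measures 265×168 mm with yaw about +7°. I'll move above the left tin.

Emit:
{"op": "servo_tool", "data": {"increments": [[1,0,0,0,-9.3],[1,0,0,0,-9.3],[1,-47.5,-27.9,7.5,0],[1,-47.5,-27.9,7.5,0],[1,-47.5,-27.9,7.5,0],[1,-47.5,-27.9,7.5,0],[1,-47.5,-27.9,7.5,0],[1,-47.5,-27.9,7.5,0],[1,-47.5,-27.9,7.5,0],[1,-47.5,-27.9,7.5,0],[1,0,0,0,0],[1,0,0,0,0]], "force": 40}}

```text
t: 1.6
tool_pos: [0.5959, 0.3408, 0.1706]
tool_rot: [-0.076, -3.139, 0.0]
contact_force: [-0.6, -0.2, 0.6]
opening: 0.0854
grip_force: 0.0
```

```bash
cat >> h.py <<'E'
def to(x,y,z,yaw=None):
    o=get_obs();R=Ro.from_rotvec(o["tool_rot"]).as_matrix()
    print("t",round(o["t"],2),"pos",o["tool_pos"],"ydeg",np.degrees(np.arctan2(R[1,1],R[0,1])),"F",o["contact_force"],"open",o["opening"],"d_tool mm",1000*R.T@(np.array([x,y,z])-o["tool_pos"]))
rx=np.array([.9988,-.0496,0]);ry=np.array([.0496,.9988,0])
E
python3 - <<'E'
from h import *
import cv2
to(.596,.3405,.085)
cv2.imwrite("pics/w1.png",get_image("wrist")[:,:,::-1])
E
```

```text
t 1.6 pos [0.5959 0.3408 0.1706] ydeg 87.22390420937944 F [-0.6341 -0.1578  0.5549] open 0.08536847515099062 d_tool mm [-0.2479 -0.2882 85.5788]
```

View pics/w1.png

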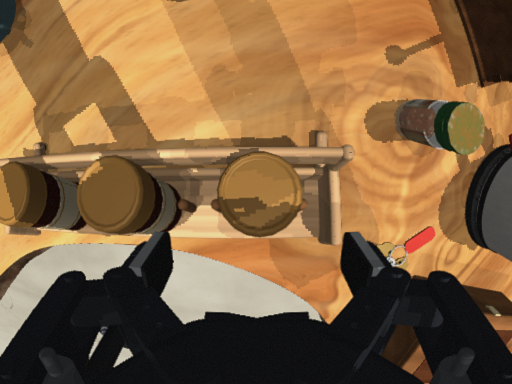

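The wrist view shows the left lid centred near (260,194), midway between the fingers at 155 and 358. I'll check its position from this.

```bash
cat >> h.py <<'E'
def wr(u,v,z,o):
    c=get_calibration("wrist");M=c["mount"];a=np.array([(u-c["cx"])/c["fx"],(v-c["cy"])/c["fy"]]);r=np.linalg.norm(a)
    d=np.r_[a/max(r,1e-9)*np.sin(r),np.cos(r)];R=Ro.from_rotvec(o["tool_rot"]).as_matrix()
    C=o["tool_pos"]+R@M[:3,3];d=R@M[:3,:3]@d;return C+d*(z-C[2])/d[2]
E
python3 - <<'E'
from h import *
o=get_obs()
zl=.036+.110*np.cos(np.radians(25))
for p in((260,194),(218,194),(302,194),(115,195)):print(wr(*p,zl,o))
E
```

```text
[0.5814 0.344  0.1357]
[0.5802 0.3177 0.1357]
[0.5827 0.3703 0.1357]
[0.578  0.2462 0.1357]
```

Emit:
{"op": "servo_tool", "data": {"increments": [[1,0,2,28.5,0],[1,0,0,28.5,0],[1,0,0,28.5,0],[1,0,0,0,0],[1,0,0,0,0]], "force": 40}}

```text
t: 2.28
tool_pos: [0.5966, 0.3439, 0.0874]
tool_rot: [0.074, 3.139, 0.001]
contact_force: [-0.5, 0.2, 0.6]
opening: 0.0855
grip_force: 0.0
```

Emit:
{"op": "servo_tool", "data": {"increments": [[0,0,0,0,0],[0,0,0,0,0],[0,0,0,0,0],[0,0,0,0,0]]}}

```text
t: 2.78
tool_pos: [0.5973, 0.343, 0.0878]
tool_rot: [0.076, 3.139, 0.001]
contact_force: [-2.5, -1.3, 6.3]
opening: 0.0555
grip_force: 43.8
```

Emit:
{"op": "servo_tool", "data": {"increments": [[0,1.5,0,-6,0],[0,1.5,0,-6,0],[0,0,0,0,0],[0,0,0,0,0],[0,0,0,0,0]]}}

```text
t: 3.4
tool_pos: [0.5931, 0.3429, 0.0973]
tool_rot: [-0.076, -3.14, 0.0]
contact_force: [1.0, 0.1, -3.4]
opening: 0.0553
grip_force: 43.7
```

```bash
python3 - <<'E'
from h import *
for i in range(4):
    get_image("top") if i else 0
    o=get_obs();print(o["t"],o["contact_force"],o["wrist_torque"],o["tool_pos"],o["opening"])
E
```

```text
3.4 [ 0.9963  0.1148 -3.369 ] [ 0.0705 -0.1103  0.0017] [0.5931 0.3429 0.0973] 0.055258502380069005
3.45 [ 0.6136  0.7134 -3.704 ] [ 0.06   -0.0438  0.0103] [0.5931 0.3429 0.0973] 0.05561367804254972
3.5 [-0.1939 -0.0469 -4.3492] [-0.0006  0.0067  0.055 ] [0.5932 0.3429 0.0973] 0.05549479729276023
3.55 [ 0.8319 -0.2661 -3.8091] [ 0.007  -0.0052  0.024 ] [0.5932 0.3429 0.0973] 0.05574227343157829
```

The left tin weighs about 4 N, so it is full. I'll put it back and go to the middle one.

Emit:
{"op": "servo_tool", "data": {"increments": [[0,-1.5,0,6,0],[0,-1.5,0,6,0],[0,0,0,0,0],[1,0,0,0,0],[1,0,0,0,0],[1,0,0,0,0],[1,0,0,-43,0],[1,0,0,-43,0],[1,0,-52.4,0,0],[1,0,-52.4,0,0],[1,0,0,0,0]]}}

```text
t: 4.92
tool_pos: [0.5914, 0.2353, 0.1717]
tool_rot: [-0.082, -3.14, 0.001]
contact_force: [-0.3, 0.1, -0.4]
opening: 0.0855
grip_force: 0.0
```

```bash
python3 - <<'E'
from h import *
import cv2
to(.591,.238,.0855)
cv2.imwrite("pics/w2.png",get_image("wrist")[:,:,::-1])
E
```

```text
t 4.92 pos [0.5914 0.2353 0.1717] ydeg 87.02458077816006 F [-0.2752  0.098  -0.3917] open 0.08554130729681772 d_tool mm [ 0.5382  2.6855 86.1978]
```

View pics/w2.png

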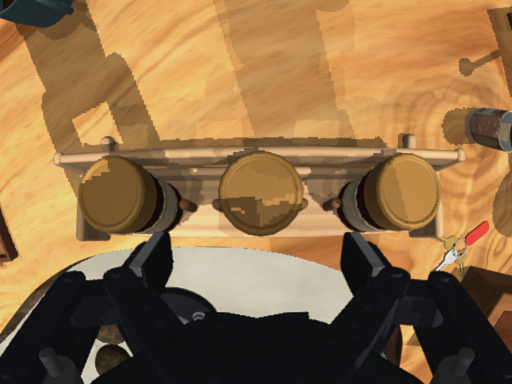

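The middle lid is at (261,194), so I need about +2.7 mm in y. The left tin is back in line. I'll weigh the middle one.

Emit:
{"op": "servo_tool", "data": {"increments": [[1,0.5,2.7,28.7,0],[1,0,0,28.7,0],[1,0,0,28.7,0],[0,0,0,0,0],[0,0,0,0,0],[0,0,0,0,0],[0,0,0,0,0],[0,1.5,0,-6,0],[0,1.5,0,-6,0],[0,0,0,0,0],[0,0,0,0,0],[0,0,0,0,0]]}}

```text
t: 6.48
tool_pos: [0.5879, 0.2409, 0.0974]
tool_rot: [-0.076, -3.14, 0.0]
contact_force: [-0.9, 0.0, -3.5]
opening: 0.056
grip_force: 44.0
```

```bash
python3 - <<'E'
from h import *
for i in range(4):
    get_image("top") if i else 0
    o=get_obs();print(o["t"],o["contact_force"],o["wrist_torque"],o["tool_pos"],o["opening"])
E
```

```text
6.475 [-0.8632  0.0263 -3.5477] [ 0.0094 -0.0527  0.0004] [0.5879 0.2409 0.0974] 0.055986410355952004
6.525 [-0.1668  0.3192 -3.9523] [ 0.0002  0.0639 -0.0112] [0.5879 0.2409 0.0974] 0.055538598754070544
6.575 [ 0.3619 -0.4129 -4.0897] [ 0.0111  0.0571 -0.0248] [0.588  0.2409 0.0974] 0.055975001577326336
6.625 [ 0.732  -0.2014 -4.4005] [-0.0079  0.0712  0.031 ] [0.588  0.2409 0.0974] 0.05605969191303226
```

The middle tin is also full, at about 4 N. I'll put it back and weigh the right one as a check.

Emit:
{"op": "servo_tool", "data": {"increments": [[0,-1.5,0,6,0],[0,-1.5,0,6,0],[0,0,0,0,0],[1,0,0,0,0],[1,0,0,0,0],[1,0,0,0,0],[1,0,0,-43,0],[1,0,0,-43,0],[1,0,-52,0,0],[1,0,-52,0,0],[1,0,0,0,0]]}}

```text
t: 8.0
tool_pos: [0.5862, 0.1344, 0.172]
tool_rot: [0.082, 3.14, -0.001]
contact_force: [0.3, 1.1, 0.1]
opening: 0.0853
grip_force: 0.0
```

```bash
python3 - <<'E'
from h import *
import cv2
o=get_obs();im=get_image("wrist")[:,:,::-1].copy()
cv2.imwrite("pics/w3.png",im)
to(.5855,.1345,.0855)
E
```

```text
t 8.05 pos [0.5862 0.1359 0.172 ] ydeg 87.09590191309181 F [0.1233 0.9248 0.5754] open 0.08544906117815422 d_tool mm [ 0.725  -1.4594 86.4575]
```

View pics/w3.png

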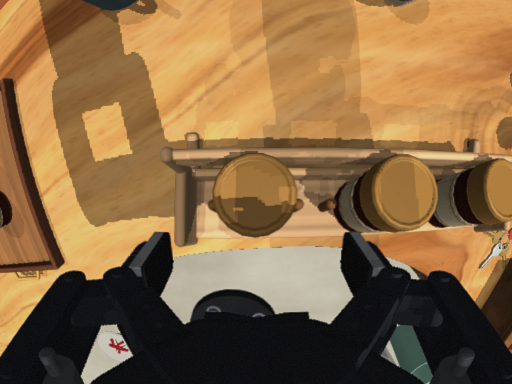

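The right lid is at (254,195), so I need about −2 mm in y. I'll weigh it.

Emit:
{"op": "servo_tool", "data": {"increments": [[1,0.5,-2,28.7,0],[1,0,0,28.7,0],[1,0,0,28.7,0],[0,0,0,0,0],[0,0,0,0,0],[0,0,0,0,0],[0,0,0,0,0],[0,1.5,0,-6,0],[0,1.5,0,-6,0],[0,0,0,0,0],[0,0,0,0,0],[0,0,0,0,0]]}}

```text
t: 9.55
tool_pos: [0.5824, 0.1351, 0.0973]
tool_rot: [-0.076, -3.14, 0.0]
contact_force: [0.2, -0.5, -1.3]
opening: 0.0558
grip_force: 45.6
```

```bash
python3 - <<'E'
from h import *
for i in range(4):
    get_image("top") if i else 0
    o=get_obs();print(o["t"],o["contact_force"],o["wrist_torque"],o["tool_pos"],o["opening"])
E
```

```text
9.55 [ 0.183  -0.4954 -1.2903] [ 0.0202  0.0263 -0.0062] [0.5824 0.1351 0.0973] 0.05578525624969249
9.6 [-0.3839 -0.6073 -1.5378] [-0.0478  0.0071 -0.0297] [0.5823 0.1351 0.0973] 0.05534726564914903
9.65 [-0.1074  0.0361 -0.6642] [-0.0165 -0.0041 -0.0209] [0.5824 0.1351 0.0973] 0.055466127091410404
9.7 [ 0.3847 -0.2137 -1.8455] [-0.0412  0.0558 -0.0011] [0.5824 0.1351 0.0973] 0.055754186585043206
```

The right tin weighs about 1.5 N, so it is the near-empty one. I'll pull it out along its axis and carry it to over the tray.

Emit:
{"op": "servo_tool", "data": {"increments": [[0,16.5,0,-36,0],[0,0,0,-50,0],[0,0,0,-12,-10.2],[0,16.6,-47.9,0,0],[0,16.6,-47.9,0,0],[0,16.6,-47.9,0,0],[0,16.6,-47.9,0,0],[0,16.6,-47.9,0,0],[0,16.6,-47.9,0,0],[0,16.6,-47.9,0,0],[0,16.6,-47.9,0,0],[0,0,0,0,0]]}}

```text
t: 11.2
tool_pos: [0.4831, -0.2641, 0.1956]
tool_rot: [0.196, -3.135, 0.001]
contact_force: [-0.1, 0.1, -1.2]
opening: 0.0554
grip_force: 43.1
```

```bash
python3 - <<'E'
from h import *
import cv2
s=get_image("scene");t=get_image("top")
to(.4818,-.2611,.085)
cv2.imwrite("pics/m1.png",np.hstack([cv2.resize(s[110:320,240:440],(400,420),interpolation=3),cv2.resize(t[90:290,310:500],(380,420),interpolation=3)])[:,:,::-1])
E
```

```text
t 11.3 pos [ 0.4838 -0.2613  0.1953] ydeg 97.37364543828288 F [-0.3609 -0.0863 -0.905 ] open 0.055790689306517816 d_tool mm [  1.89     0.3945 110.3485]
```

View pics/m1.png

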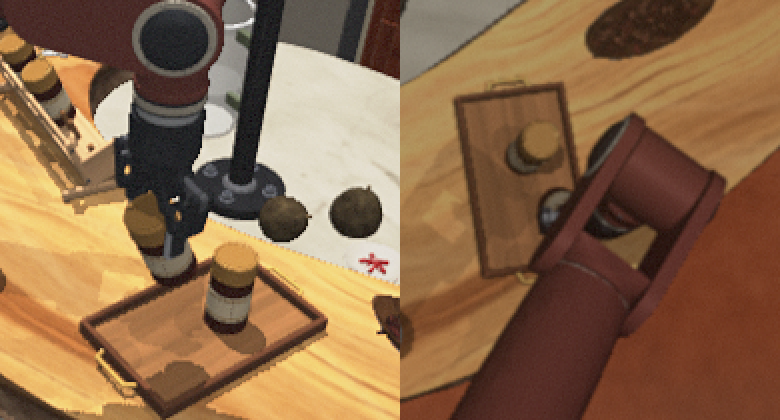

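The tin still leans about 25°, with its foot over the open half of the tray and the fresh tin clear of it. I'll lower it to near the floor.

Emit:
{"op": "servo_tool", "data": {"increments": [[0,2,0,36,0],[0,0,0,36,0],[0,0,0,34,0],[0,0,0,3,0],[0,0,0,3,0],[0,0,0,3,0],[0,0,0,0,0]], "force": 22}}

```text
t: 12.18
tool_pos: [0.4826, -0.2618, 0.0817]
tool_rot: [-0.204, 3.134, -0.002]
contact_force: [0.4, 0.2, -1.9]
opening: 0.0554
grip_force: 43.1
```

Emit:
{"op": "servo_tool", "data": {"increments": [[0,0,0,3,0],[0,0,0,0,0]]}}

```text
t: 12.42
tool_pos: [0.4819, -0.2615, 0.0775]
tool_rot: [0.204, -3.135, -0.0]
contact_force: [0.7, -0.7, -1.2]
opening: 0.0555
grip_force: 43.1
```

Emit:
{"op": "servo_tool", "data": {"increments": [[0,0,0,3,0],[0,0,0,0,0]]}}

```text
t: 12.68
tool_pos: [0.4818, -0.2614, 0.0742]
tool_rot: [0.204, -3.134, -0.001]
contact_force: [0.4, -0.3, -1.1]
opening: 0.0556
grip_force: 43.1
```

Emit:
{"op": "servo_tool", "data": {"increments": [[0,0,0,2,0],[0,0,0,2,0],[0,0,0,0,0]], "force": 20}}

```text
t: 13.05
tool_pos: [0.4818, -0.2614, 0.0703]
tool_rot: [0.204, -3.135, -0.001]
contact_force: [0.3, 0.7, -1.4]
opening: 0.0558
grip_force: 43.1
```

Emit:
{"op": "servo_tool", "data": {"increments": [[0,0,0,2,0],[0,0,0,0,0]]}}

```text
t: 13.3
tool_pos: [0.4822, -0.2617, 0.0689]
tool_rot: [-0.204, 3.135, -0.001]
contact_force: [-0.6, -0.4, 0.3]
opening: 0.0557
grip_force: 43.2
```

Emit:
{"op": "servo_tool", "data": {"increments": [[0,-5,0,2,0],[0,-5,0,0.5,0],[0,-5,0,0.5,0],[0,0,0,0,0]]}}

```text
t: 13.8
tool_pos: [0.4977, -0.2609, 0.0681]
tool_rot: [-0.205, 3.135, -0.005]
contact_force: [-3.5, -0.8, 8.7]
opening: 0.0553
grip_force: 39.8
```

Emit:
{"op": "servo_tool", "data": {"increments": [[0,-5,0,1,0],[0,-5,0,1,0],[0,0,0,0,0]]}}

```text
t: 14.18
tool_pos: [0.5082, -0.2597, 0.0666]
tool_rot: [-0.205, 3.133, -0.005]
contact_force: [-2.0, 0.3, 10.2]
opening: 0.0558
grip_force: 38.7
```

```bash
python3 - <<'E'
from h import *
import cv2
s=get_image("scene");print(get_obs())
cv2.imwrite("pics/m2.png",cv2.resize(s[180:320,270:420],None,fx=4,fy=4,interpolation=3)[:,:,::-1])
E
```

```text
{'t': 14.225, 'q': array([-0.6021,  0.0825,  1.8718, -0.0016,  1.1842, -2.3026]), 'dq': array([-0.0006, -0.0017,  0.0015,  0.0004, -0.0016,  0.    ]), 'effort': array([  0.7222, -31.3978, -29.1899,   0.5812,  -0.9029,   0.0042]), 'tool_pos': array([ 0.5081, -0.2597,  0.0665]), 'tool_rot': array([-0.2044,  3.1333, -0.0049]), 'contact_force': array([-3.5593,  0.012 , 10.3375]), 'wrist_torque': array([-0.0041,  0.785 ,  0.0242]), 'grip_force': 38.665665965527296, 'opening': 0.05536753153790586}
```

View pics/m2.png

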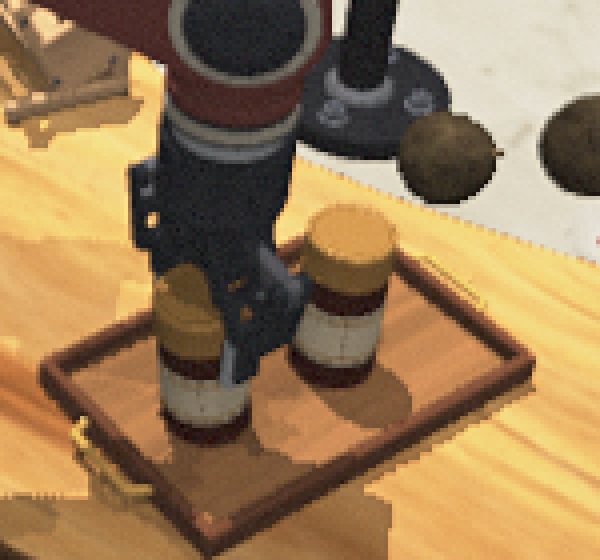

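The held tin leans only a few degrees now, with its lid at about (185,310) and foot at about (205,425). I'll continue the arc by about 9 mm and then let it go.

Emit:
{"op": "servo_tool", "data": {"increments": [[0,-5,0,0,0],[0,-4,0,0,0],[0,0,0,0,0]]}}

```text
t: 14.6
tool_pos: [0.5162, -0.2584, 0.0653]
tool_rot: [0.205, -3.135, 0.004]
contact_force: [-1.8, -0.5, 5.2]
opening: 0.0557
grip_force: 37.1
```

Emit:
{"op": "servo_tool", "data": {"increments": [[0.75,0,0,0,0],[0.75,0,0,0,0],[0.75,0,0,0,0],[1,0,0,0,0],[1,0,0,0,0],[1,0,0,-40,0],[1,0,0,-50,0],[1,0,0,0,0]]}}

```text
t: 15.6
tool_pos: [0.5186, -0.259, 0.1594]
tool_rot: [-0.203, 3.127, -0.01]
contact_force: [0.3, -0.3, -0.1]
opening: 0.0854
grip_force: 0.0
```

```bash
python3 - <<'E'
from h import *
import cv2
o=get_obs();w=get_image("wrist");to(.61,-.2474,.1)
s=get_image("scene")
cv2.imwrite("pics/m3.png",np.hstack([cv2.resize(s[190:320,270:410],(430,400),interpolation=3),cv2.resize(w[0:300,100:400],(370,400),interpolation=3)])[:,:,::-1])
E
```

```text
t 15.65 pos [ 0.5171 -0.258   0.1565] ydeg 97.44098755753679 F [ 0.0616  0.9168 -1.6182] open 0.08529232115991037 d_tool mm [-93.2191  -1.3113  56.8553]
```

View pics/m3.png

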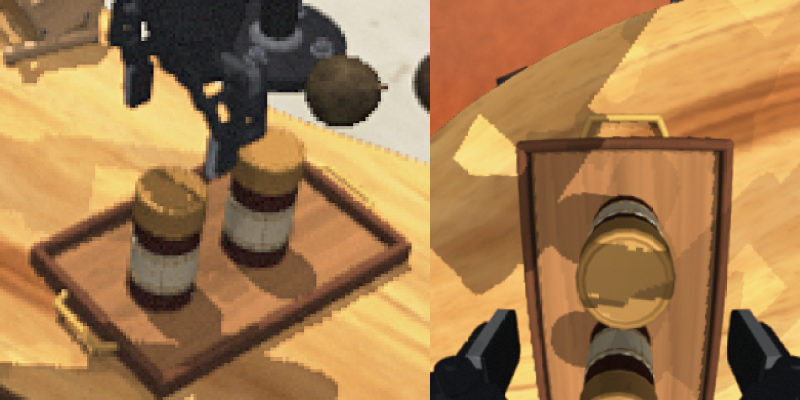

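The near-empty tin stands upright in the tray and the fresh tin is undisturbed. I'll move over the fresh tin and locate its lid by code.

Emit:
{"op": "servo_tool", "data": {"increments": [[1,-46.5,-0.5,0,0],[1,-46.5,0,0,0],[1,0,0,0,0],[1,0,0,0,0]]}}

```text
t: 16.2
tool_pos: [0.6067, -0.245, 0.1514]
tool_rot: [0.204, -3.131, -0.003]
contact_force: [0.6, -1.0, 0.6]
opening: 0.0857
grip_force: 0.0
```

```bash
python3 - <<'E'
from h import *
import cv2
# bias check with the first tin from the previous picture
o=get_obs();w=get_image("wrist");to(.61,-.2474,.067)
g=cv2.medianBlur(cv2.cvtColor(w,cv2.COLOR_RGB2GRAY),5)
c=cv2.HoughCircles(g[100:300,150:360],cv2.HOUGH_GRADIENT,1.2,20,param1=80,param2=25,minRadius=30,maxRadius=65)
for u,v,r in c[0][:5]: print(u+150,v+100,r,wr(u+150,v+100,.118,o))
E
```

```text
t 16.25 pos [ 0.6066 -0.2453  0.152 ] ydeg 97.42125964098547 F [-0.6786  0.4139 -0.8595] open 0.08507177366423244 d_tool mm [-3.327  -2.6864 84.9826]
267.0 224.20001 60.36 [ 0.611  -0.2378  0.118 ]
247.8 209.8 37.56 [ 0.6029 -0.2512  0.118 ]
223.8 214.6 59.04 [ 0.6081 -0.2659  0.118 ]
234.6 237.40001 64.32001 [ 0.623  -0.2574  0.118 ]
227.4 164.20001 48.48 [ 0.5755 -0.2669  0.118 ]
```

```bash
python3 - <<'E'
from h import *
import cv2
o=get_obs();w=get_image("wrist");cv2.imwrite("pics/w4.png",w[:,:,::-1])
for k in (5,9):
  g=cv2.GaussianBlur(cv2.cvtColor(w,cv2.COLOR_RGB2GRAY),(k,k),0)
  for ch in (g,cv2.GaussianBlur(cv2.cvtColor(w,cv2.COLOR_RGB2HSV)[:,:,1],(k,k),0)):
    c=cv2.HoughCircles(ch[120:300,170:340],cv2.HOUGH_GRADIENT,1.2,8,param1=60,param2=15,minRadius=40,maxRadius=50)
    if c is not None:
      for u,v,r in c[0][:3]: print(k,u+170,v+120,r,wr(u+170,v+120,.118,o))
for y in range(185,235,12): print(y,[tuple(int(a) for a in w[y,x]) for x in range(196,320,8)])
E
```

```text
5 246.20001 219.0 42.64 [ 0.6093 -0.2517  0.118 ]
5 240.20001 208.20001 49.239998 [ 0.6025 -0.2563  0.118 ]
5 253.4 222.6 47.92 [ 0.6112 -0.2468  0.118 ]
9 248.6 222.6 42.64 [ 0.6116 -0.2499  0.118 ]
9 243.8 214.20001 42.4 [ 0.6062 -0.2536  0.118 ]
9 247.4 231.0 42.64 [ 0.6175 -0.2499  0.118 ]
185 [(123, 84, 52), (129, 89, 55), (122, 85, 50), (85, 59, 31), (72, 51, 26), (71, 50, 25), (70, 51, 25), (72, 53, 29), (75, 57, 28), (80, 58, 29), (76, 65, 51), (180, 124, 74), (195, 133, 81), (175, 119, 73), (163, 112, 68), (160, 109, 65)]
197 [(121, 82, 49), (128, 87, 53), (119, 82, 48), (105, 75, 38), (147, 108, 59), (189, 138, 71), (139, 103, 55), (140, 105, 58), (116, 84, 42), (130, 96, 51), (75, 54, 29), (175, 120, 73), (185, 125, 77), (150, 101, 61), (163, 112, 68), (159, 109, 67)]
209 [(194, 132, 81), (212, 144, 88), (124, 89, 46), (139, 104, 57), (138, 102, 57), (139, 104, 57), (138, 104, 57), (137, 102, 55), (138, 103, 57), (138, 102, 57), (116, 83, 42), (84, 61, 31), (166, 113, 69), (149, 101, 61), (162, 111, 69), (160, 109, 67)]
221 [(195, 134, 81), (212, 145, 89), (112, 81, 40), (140, 104, 59), (138, 103, 56), (138, 103, 58), (137, 102, 56), (137, 101, 56), (136, 100, 55), (135, 99, 54), (107, 79, 43), (99, 72, 37), (165, 112, 68), (149, 101, 61), (162, 111, 68), (162, 111, 67)]
233 [(194, 132, 81), (208, 142, 88), (95, 68, 35), (110, 83, 47), (109, 81, 46), (108, 81, 45), (109, 83, 46), (110, 81, 46), (107, 80, 43), (192, 141, 77), (194, 144, 78), (185, 135, 69), (163, 111, 67), (146, 101, 61), (163, 111, 67), (167, 114, 70)]
```

The lid centre comes out at (.611,−.2495) from both methods, within 2 mm of the top view. I'll grip the fresh tin at the same height up its side (TCP z 0.067) and lift it.

Emit:
{"op": "servo_tool", "data": {"increments": [[1,-3.8,-4.7,0,0],[1,0,0,28,0],[1,0,0,28,0],[1,0,0,28,0],[1,0,0,0,0]]}}

```text
t: 16.92
tool_pos: [0.6101, -0.2491, 0.0668]
tool_rot: [0.202, -3.13, -0.005]
contact_force: [-0.2, 0.5, -0.1]
opening: 0.0852
grip_force: 0.0
```

Emit:
{"op": "servo_tool", "data": {"increments": [[0,0,0,0,0],[0,0,0,0,0],[0,0,0,0,0],[0,0,0,0,0]], "force": 30}}

```text
t: 17.42
tool_pos: [0.6138, -0.2506, 0.0721]
tool_rot: [-0.204, 3.132, -0.004]
contact_force: [0.6, -1.8, 6.5]
opening: 0.0563
grip_force: 33.3
```

Emit:
{"op": "servo_tool", "data": {"increments": [[0,0,0,-20,0],[0,0,0,-45,0],[0,0,0,-45,0],[0,0,0,-45,10.2],[0,0,0,0,0]]}}

```text
t: 18.05
tool_pos: [0.6144, -0.2506, 0.2305]
tool_rot: [0.074, 3.133, -0.006]
contact_force: [1.8, 0.1, -3.9]
opening: 0.0568
grip_force: 33.6
```

```bash
python3 - <<'E'
from h import *
to(.617,.133,.17)
E
```

```text
t 18.05 pos [ 0.6144 -0.2506  0.2305] ydeg 87.30147959903722 F [ 1.7911  0.0956 -3.878 ] open 0.05680801765634865 d_tool mm [ 15.8955 383.478   58.8876]
```

Emit:
{"op": "servo_tool", "data": {"increments": [[0,30,43,0,0],[0,10,48,0,0],[0,0,48,0,0],[0,0,48,0,0],[0,0,48,0,0],[0,0,48,0,0],[0,-10,48,0,0],[0,-14,48,0,0],[0,0,4.5,10,0],[0,0,0,15,0],[0,0,0,0,0],[0,0,0,0,0]]}}

```text
t: 19.55
tool_pos: [0.6145, 0.133, 0.1991]
tool_rot: [-0.078, -3.14, 0.0]
contact_force: [-0.1, 0.2, -3.4]
opening: 0.0568
grip_force: 34.1
```

```bash
python3 - <<'E'
from h import *
import cv2
to(.617,.133,.13)
o=get_obs();w=get_image("wrist");cv2.imwrite("pics/w5.png",w[:,:,::-1]);print(o["wrist_torque"])
E
```

```text
t 19.55 pos [0.6145 0.133  0.1991] ydeg 87.1688247560065 F [-0.0723  0.18   -3.4025] open 0.05679543244527163 d_tool mm [-2.517   0.179  69.0718]
[-0.0084  0.0347 -0.0046]
```

Emit:
{"op": "servo_tool", "data": {"increments": [[0,-2.5,0,25,0],[0,0,0,25,0],[0,0,0,7,0],[0,0,0,6,0],[0,0,0,6,0],[0,0,0,0,0]], "force": 20}}

```text
t: 20.35
tool_pos: [0.6174, 0.134, 0.1308]
tool_rot: [0.076, 3.141, 0.0]
contact_force: [-0.4, 0.5, -4.2]
opening: 0.0565
grip_force: 34.0
```

Emit:
{"op": "servo_tool", "data": {"increments": [[0,0,0,5,0],[0,0,0,5,0],[0,0,0,0,0]]}}

```text
t: 20.72
tool_pos: [0.6168, 0.134, 0.1198]
tool_rot: [-0.076, -3.139, 0.0]
contact_force: [-0.2, -0.5, -4.2]
opening: 0.0563
grip_force: 34.0
```

Emit:
{"op": "servo_tool", "data": {"increments": [[0,0,0,3,0],[0,0,0,0,0]]}}

```text
t: 20.98
tool_pos: [0.6172, 0.134, 0.1173]
tool_rot: [-0.076, -3.14, 0.0]
contact_force: [0.5, 0.0, -4.2]
opening: 0.0562
grip_force: 34.1
```

Emit:
{"op": "servo_tool", "data": {"increments": [[0,0,0,3,0],[0,0,0,0,0]]}}

```text
t: 21.22
tool_pos: [0.6171, 0.134, 0.1142]
tool_rot: [-0.076, -3.14, 0.0]
contact_force: [-0.3, -0.6, -4.7]
opening: 0.0566
grip_force: 34.1
```

Emit:
{"op": "servo_tool", "data": {"increments": [[0,0,0,3,0],[0,0,0,0,0]]}}

```text
t: 21.48
tool_pos: [0.6178, 0.134, 0.1122]
tool_rot: [0.076, 3.14, 0.0]
contact_force: [-0.8, 0.2, -1.8]
opening: 0.0563
grip_force: 34.2
```

Emit:
{"op": "servo_tool", "data": {"increments": [[0,0,0,2,0],[0,0,0,0,0]]}}

```text
t: 21.72
tool_pos: [0.6181, 0.134, 0.112]
tool_rot: [0.076, 3.139, -0.0]
contact_force: [-3.4, -0.6, 5.5]
opening: 0.0565
grip_force: 34.8
```

Contact came exactly at the predicted height. I'll tilt the tin along the arc in stages, watching the force.

Emit:
{"op": "servo_tool", "data": {"increments": [[0,3.5,0,1.4,0],[0,3.5,0,1.4,0],[0,3.5,0,1.6,0],[0,3.5,0,1.7,0],[0,0,0,0,0]]}}

```text
t: 22.35
tool_pos: [0.6064, 0.1352, 0.1074]
tool_rot: [0.075, 3.133, 0.002]
contact_force: [-0.0, 0.4, 6.5]
opening: 0.0563
grip_force: 27.6
```

Emit:
{"op": "servo_tool", "data": {"increments": [[0,3.2,0,2,0],[0,3.2,0,2,0],[0,3.1,0,2.2,0],[0,3.1,0,2.2,0],[0,0,0,0,0]]}}

```text
t: 22.98
tool_pos: [0.5922, 0.1362, 0.0985]
tool_rot: [0.075, 3.137, 0.003]
contact_force: [-4.9, 1.5, 9.7]
opening: 0.0567
grip_force: 19.5
```

Emit:
{"op": "servo_tool", "data": {"increments": [[0,2.9,0,2.5,0],[0,2.9,0,2.5,0],[0,1,0,1,0],[0,0,0,0,0]]}}

```text
t: 23.48
tool_pos: [0.5849, 0.1366, 0.0922]
tool_rot: [0.075, 3.139, 0.003]
contact_force: [-6.3, 2.5, 9.9]
opening: 0.056
grip_force: 19.7
```

```bash
python3 - <<'E'
from h import *
import cv2
to(.5844,.135,.0922);print(get_obs()["wrist_torque"])
a=get_image("scene");cv2.imwrite("pics/s6.png",a[:,:,::-1])
E
```

```text
t 23.48 pos [0.5849 0.1366 0.0922] ydeg 87.27937148439322 F [-6.3356  2.5336  9.8926] open 0.05595515335826803 d_tool mm [ 0.4003 -1.6708 -0.0431]
[0.2878 0.6743 0.1092]
```

The pose matches the computed seated grip. I'll release and back out upward.

Emit:
{"op": "servo_tool", "data": {"increments": [[0.75,0,0,0,0],[0.75,0,0,0,0],[0.75,0,0,0,0],[1,0,0,0,0],[1,0,0,0,0],[1,0,0,-25,0],[1,0,0,-50,0],[1,0,0,-50,0],[1,62,0,0,0],[1,62,0,0,0],[1,62,0,0,0],[1,0,0,0,0]]}}

```text
t: 25.02
tool_pos: [0.3946, 0.1447, 0.2131]
tool_rot: [0.073, 3.14, 0.0]
contact_force: [-0.1, -0.7, 0.0]
opening: 0.0857
grip_force: 0.0
```

Emit:
{"op": "servo_tool", "data": {"increments": [[1,0,-40,0,0],[1,0,-55,0,0],[1,0,-55,0,0],[1,0,0,0,0]]}}

```text
t: 25.52
tool_pos: [0.3917, -0.0085, 0.2147]
tool_rot: [0.087, 3.139, -0.001]
contact_force: [0.3, 1.0, 0.7]
opening: 0.0856
grip_force: 0.0
```

```bash
python3 - <<'E'
from h import *
import cv2
t0=cv2.imread("pics/top0.png");s0=cv2.imread("pics/scene0.png")
t=get_image("top")[:,:,::-1].copy();s=get_image("scene")[:,:,::-1].copy();cv2.imwrite("pics/tf.png",t);cv2.imwrite("pics/sf.png",s)
print(get_obs()["tool_pos"])
def m(a,b,x,y,h,n):
    T=cv2.resize(a[y-h:y+h,x-h:x+h],None,fx=8,fy=8,interpolation=3);W=cv2.resize(b[y-h-6:y+h+6,x-h-6:x+h+6],None,fx=8,fy=8,interpolation=3)
    _,v,_,l=cv2.minMaxLoc(cv2.matchTemplate(W,T,cv2.TM_CCOEFF_NORMED));print(n,"shift px",l[0]/8-6,l[1]/8-6,"score",round(v,3))
for n,x,y in(("L",171,164),("M",209,166),("R",246,168),("spice",113,183),("salt",185,242),("mug",294,248)):m(t0,t,x,y,12,"top "+n)
for n,x,y in(("L",247,133),("M",260,147),("R",273,165),("spice",218,130),("salt",192,170),("mug",222,230)):m(s0,s,x,y,11,"scene "+n)
E
```

```text
[ 0.3916 -0.0057  0.2144]
top L shift px 0.0 0.0 score 0.992
top M shift px 0.0 0.0 score 0.975
top R shift px -1.0 0.0 score 0.922
top spice shift px 0.0 0.0 score 0.994
top salt shift px 0.0 0.0 score 0.999
top mug shift px 2.0 -1.0 score 0.479
scene L shift px 0.0 0.0 score 0.528
scene M shift px 0.0 0.0 score 0.974
scene R shift px -1.0 -1.0 score 0.951
scene spice shift px 0.0 0.0 score 0.513
scene salt shift px 0.0 0.0 score 0.998
scene mug shift px 0.0 0.0 score 0.965
```

```bash
python3 - <<'E'
from h import *
import cv2
t0,s0,t,s=[cv2.imread(f"pics/{n}.png") for n in("top0","scene0","tf","sf")]
def e(a,b,x,y,h,n):
    A=cv2.cvtColor(a,6)[y-h:y+h,x-h:x+h];B=cv2.cvtColor(b,6)[y-h-4:y+h+4,x-h-4:x+h+4]
    W=np.float32([[1,0,4],[0,1,4]])
    try: c,W=cv2.findTransformECC(A,B,W,cv2.MOTION_TRANSLATION,(3,200,1e-5),None,3);print(n,W[:,2]-4,round(c,3))
    except cv2.error: print(n,"fail")
for h in(9,12):
    for n,x,y in(("L",171,164),("M",209,166),("R",246,168)):e(t0,t,x,y,h,"top "+n)
    for n,x,y in(("M",260,147),("R",273,165)):e(s0,s,x,y,h,"scene "+n)
L=np.array([.5721,.1321,.1357]);a=np.array([-.4226*.9988,.4226*.0496,.906])
for n,d in(("+y1mm",ry*.001),("up-axis1mm",a*.001),("lid back 1mm",rx*.001)):
    print(n,proj("top",L+d)-proj("top",L),proj("scene",L+d)-proj("scene",L))
E
```

```text
top L [-0.1492  0.1291] 0.979
top M [-0.2226  0.0126] 0.972
top R [-1.2661 -0.0583] 0.9
scene M [ 0.0189 -0.276 ] 0.986
scene R [-0.3756 -0.6372] 0.988
top L [-0.0391 -0.0423] 0.993
top M [-0.2661 -0.0255] 0.979
top R [-1.0036 -0.1947] 0.939
scene M [-0.1864 -0.266 ] 0.987
scene R [-0.5024 -0.7461] 0.989
+y1mm [-0.3582 -0.0191] [-0.134  -0.1607]
up-axis1mm [-0.0114  0.0759] [-0.1219 -0.23  ]
lid back 1mm [ 0.02   -0.3498] [ 0.304  -0.0654]
```

```bash
python3 -c "
from station import *
print(finish_job())"
```

```text
the job is handed in; nothing more can be done
None
```

The job is handed in: the right tin was the near-empty one (about 1.5 N against 4 N for the other two) and now stands upright in the tray. The fresh tin is in the right seat, seated to within about 1 mm judging by image comparison.

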